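# Seat a cork stopper in the V-block of the drilling jig and nip it with the sliding jaw

## Robot

A 7-joint arm with a two-finger parallel gripper is mounted at the origin on the work surface. World frame = base frame: x ahead of the robot, y to its left, z up, the work surface at z = 0. Lengths are in mm, angles in degrees, forces in N, time in s.
With the tool pointing down it reaches from about 350 to 900 mm from the base axis. Payload 8.1 kg.
Tool frame: the origin (TCP) lies midway between the tips of the shut fingers; the grasp point (between the pads) lies 19 mm behind it; z points along the fingers, y is the direction in which the jaws open and shut (so a half turn about z gives the same grasp; the last joint's range is limited). The gripper opens to 92 mm and grips with 3 to 60 N. Pads are 19 mm wide; open, the fingers measure 130 mm over their backs; the gripper's body (75 mm by 190 mm) begins 47 mm behind the grasp point.
Start: joints at [-5.879, 24.895, 1.432, 90.138, -0.665, 64.973, -4.303], TCP at [625.013, -0.027, 226.742] pointing down, gripper open.
Joint ranges: [-149.89, 149.89], [-25.12, 119.58], [-72.63, 75.52], [4.76, 147.25], [-75.54, 255.54], [6.69, 114.76], [-157.13, 157.13]. Speed limits (degrees/s): [127.2, 127.2, 172.46, 172.46, 180, 180, 180].

## Interface

Orientations are given as [roll, pitch, yaw] about the fixed x, y, z axes, in that order (R = Rz(yaw) Ry(pitch) Rx(roll)).
In Python, from station import arm gives the robot as it stands.
- The arm moves only by the shell command python3 -m pendant 'ROWS' [OPENING] [FORCE]. ROWS is JSON, a list of rows, each an object with "offset": the shift along the tool's x, y, z in units of 2.5 cm (1.0 is 2.5 cm), a list of three; "turn": the turn about the tool's z in units of 0.08 rad (1.0 is 0.08 rad). A call has exactly 5 rows; each row shifts and turns the pose as measured when the row begins, along the tool's axes as they then stand; what a row does not reach is not made up. A row lasts 1/10 s, in which the tool goes at most 50 mm and 8.59 degrees, less where a joint would pass 70% of its speed; a pose out of reach is approached as far as the arm can. A call with a number of a shift or a turn outside -1 to 1 is refused whole. A call with a gripper value outside its range is refused whole. OPENING is the gripper's target within -1 to 1 (shut at 1, half-way at 0, fully open at -1), set as the call begins (- or left out, the last holds). The fingers move at their own pace and stop on an object; FORCE is the grip in N (left out, the last holds). Time passes only in rows, so rows that do not move let the fingers close, or fill a call up. It gives the time, the measured TCP pose, the force and the opening at its end, in the units of the state.
- arm.get_obs(): the state, without advancing time (a new reading comes with each control period).
- arm.camera(name): name is "scene" or "side" or "wrist"; returns the picture (384x512x3 uint8, red, green, blue); there is no depth.
- arm.get_calibration(name): a dict with "K" (3x3 intrinsics, pixels), "R" (3x3) and "t" (3): a world point X has camera coordinates R X + t; the wrist camera has in their place "hand_eye" (4x4, takes a point from camera to tool coordinates, whose origin is the TCP and whose axes are the flange's). Camera axes: x right, y down, z forward; pixel columns grow to the right and rows downward; lengths in mm; the calibration is good to about 2 mm. A picture is of the moment at which its call begins: read the wrist's pose just before it. get_calibration takes no time and is no camera call.
- arm.hand_in(): hands the job in, once; it reports no verdict.
Trained networks look in the newest picture that a camera, given by its name, has taken for a name from the list of things; names that differ only in an ending like _2 or _b are one class to them, and where a whole thing is asked for, a point or a joint stands for the part that bears it (a point fixed in the world has none). Each returns a list of dicts, best first, with "score" (0 to 1); they miss things now and then, are a little off and sometimes report something else, mostly with a low value. They report only what shows in the picture. A call takes as long as a camera call. They do not tell look-alikes from the thing itself.
- arm.spot_in(target, camera): "point" ([x, y, z] in mm, in world coordinates, good to about 4 mm: the middle of the surface that is visible of it).
The state is a dict: "time": time; "joint_positions": joint angles; "dq": joint speeds; "joint_efforts": joint torques, N m; "position": TCP position; "tool_rot": TCP orientation; "contact_force": force on the tool from outside, world axes, zero at the start; "torque": the same for the moment, N m; "finger_gap": finger opening in mm.
Only numpy, scipy, OpenCV 4.12 (cv2) and the standard library are available. Lean on these libraries where they do the work, as an engineer would, in place of code of your own. Each camera call takes 0.05 s, during which the arm holds its last target. There are 200 camera calls.

## Task

Take the plain cork stopper, the one without a brass vent tube, out of the plywood tray, stand it on the bed of the drilling jig and push it into the V-block with the gripper until it bears on both faces of the V. Then slide the jaw up behind it by its red handle until the stopper is nipped between jaw and V and stays nipped when you let go. Cork dents, so push on the stopper with about 7 newtons both times and never let any face of the jig press it with more than 10, and leave everything else where it is.

Things in the scene. Friction and masses are not known exactly. Their poses are not given: they have to be found in the camera images.
- cork: The plain cork stopper: straight cylinder of 50 mm diameter, 60 mm high, about 25 g, plain flat top, upright in the tray. Origin: a mark on its underside; being hand-cut, its axis stands up to 4 mm off the mark, any way; z up. Steel dents it above 10 N on any one face (V-block half or jaw); gripper pads do not. It slides easily on V and jaw. Held off-centre, it bears on one face of the V only.
- tray: Shallow plywood tray, fixed, 250 x 86 mm, floor 4 mm thick, rim 14 mm high, that holds the three stoppers upright in one row along its long axis, 78 mm apart. Origin: centre of its underside; x along the row, z up.
- vented_a: A finished stopper, as the plain one but with a brass vent tube (9 mm thick) standing 18 mm out of its top. Origin: centre of its underside. Leave it standing in the tray.
- vented_b: A second finished stopper, just like the other finished one. Leave it standing in the tray.
- jig: Drilling jig, bolted down: dark green cast base 300 x 110 mm, flat bed 20 mm above the bench. Origin: centre of the base's underside; x runs along the jig from the jaw towards the V-block, y across, z up. The steel V-block stands 45 mm above the bed; its two upright faces are at 90 degrees (each 45 degrees to x) and open towards -x; a gripper holding the stopper across y passes it on both sides.
- vee_seat (a point): The point on the bed (20 mm above the bench) where the stopper's axis stands when the stopper touches both faces of the V. Axes as the jig's. The faces meet 35.4 mm beyond it in +x; the tips of the V lie 14 mm beyond it in +x and 21 mm to either side in y.
- vee_left: The half of the V-block on the +y side of the jig, with one of the two faces. Origin at vee_seat. A push of 7 N along +x on a centred stopper puts about 5 N on each face.
- vee_right: The half of the V-block on the -y side of the jig. Origin at vee_seat.
- jaw (a joint): Position of the sliding jaw in m: 0 fully open (its face 105 mm in -x from vee_seat) to 0.088, growing towards the V-block (+x of the jig). At 0.080 its face just touches a seated stopper. It slides stiffly: about 8 N moves it, it stays where it is left and by itself holds back up to 8 N. The push on the stopper is the push on the handle less these 8 N.
- jaw_grip (a point): Point on the axis of the jaw's upright red handle (cylinder 18 mm in diameter) at the height to grip it, 84 mm above the bench and 48 mm in -x of the jaw's face; the handle runs from 60 to 102 mm above the bench, from the jaw's flat top at 60 mm. Moves with the jaw; axes as the jig's.
- jaw_pad: The steel face plate of the sliding jaw, 60 mm wide, upright, from 23 to 59 mm above the bench. Its origin lies on the face that touches the stopper, at bed height; axes as the jig's.
- spray_amber: Bystander: amber spray bottle, 62 mm in diameter, 190 mm high, beyond the jig.
- spray_clear: Bystander: bluish spray bottle of the same size.
- globe_a: Bystander: round glass terrarium with moss, 104 mm in diameter, 80 mm high.
- globe_b: Bystander: a second such terrarium.
- roll: Bystander: upright blue-grey paper roll, 60 mm in diameter, 220 mm high.
Mind the look-alikes: they are no part of the job. Leave any blue or green look-alike of the cork alone.

How it is judged (in metres and radians):
On the way, in this order (a step that is already met when the one before it is completed fails the run):
1. the plain stopper, upright on the bed, is pushed by the gripper against both faces of the V at once (more than 3 N on each), the jaw not yet touching it (contact force between cork and vee_left above 3 N and contact force between cork and vee_right above 3 N and contact force between cork and jaw_pad below 0.2 N and contact force between the fingers and cork above 1 N and angle between cork's own z axis and vertical below 0.06 rad and z of cork in the frame of vee_seat below 0.003 m), for 0.5 s.
2. the jaw nips the stopper against both faces (more than 4 N from the jaw, more than 1.5 N on each face) (contact force between cork and vee_left above 1.5 N and contact force between cork and vee_right above 1.5 N and contact force between cork and jaw_pad above 4 N), for 0.3 s.
At the end, for the whole second after the job is handed in: The plain stopper stands upright (within 0.06 rad) on the bed (raised by no more than 3 mm), at rest, centred in the V and still nipped with nothing helping: more than 4 N from the jaw and more than 1.5 N on each of the two faces of the V (all of step 2 and z of cork in the frame of vee_seat below 0.003 m and angle between cork's own z axis and vertical below 0.06 rad and linear speed of cork below 0.01 m/s); the robot touches nothing.
It fails at once if the cork is dented: more than 10 N between it and a half of the V-block or the jaw (contact force between cork and vee_left above 10 N or contact force between cork and vee_right above 10 N or contact force between cork and jaw_pad above 10 N).
It fails at once if a finished stopper or another bystander is shifted by more than 20 mm (distance of any of vented_a, vented_b, spray_amber, spray_clear, globe_a, globe_b, roll from where it was at the start of the episode above 0.02 m).
It also fails if it takes over 70 s, if anything falls off the work surface, if the arm or the gripper's body presses on something with over 40 N, if the wrist force passes 120 N, or if a joint passes its speed limit or range.

## Working session

There is one attempt and no reset: what is moved stays moved. The work goes in short steps, Python scripts to look and compute and a shell command to move; the robot and the scene stay as the last step left them, time stands still between calls to the robot, and variables do not carry over. Pictures are saved under pics/ and viewed, about 8 in all and at most 12, crops included, and the job is handed in when it is done.

```bash
mkdir -p pics; cat > h.py <<'E'
from station import arm
import numpy as np, cv2
from scipy.spatial.transform import Rotation as Ro
def shot(c,n):
    im=arm.camera(c); cv2.imwrite(f'pics/{n}.png',cv2.cvtColor(im,cv2.COLOR_RGB2BGR)); return im
def cal(c,o=None):
    k=arm.get_calibration(c); K=np.array(k['K'])
    if 'R' in k: return K,np.array(k['R']),np.array(k['t']).ravel()
    H=np.array(k['hand_eye']); o=o or arm.get_obs()
    Rt=Ro.from_euler('xyz',o['tool_rot'],degrees=True).as_matrix()
    T=np.eye(4);T[:3,:3]=Rt;T[:3,3]=o['position'];T=T@H
    R=T[:3,:3].T; return K,R,-R@T[:3,3]
def toz(c,uv,z,o=None):
    K,R,t=cal(c,o); d=R.T@np.linalg.inv(K)@[uv[0],uv[1],1]; C=-R.T@t
    return C+d*(z-C[2])/d[2]
def proj(c,X,o=None):
    K,R,t=cal(c,o); p=K@(R@np.array(X,float)+t); return p[:2]/p[2]
E
python3 - <<'E'
from h import *
o=arm.get_obs(); print({k:np.round(v,2) for k,v in o.items()})
a=shot('scene','a');b=shot('side','b');w=shot('wrist','w')
cv2.imwrite('pics/all.png',cv2.cvtColor(cv2.resize(np.hstack([a,b]),None,fx=.78,fy=.78),cv2.COLOR_RGB2BGR))
for c in ('scene','side','wrist'):
  K,R,t=cal(c);print(c,np.round(-R.T@t),np.round(R[2],2))
  for n in ('cork','vented_a','tray','jig','vee_left','jaw','jaw_pad','globe_a','roll','spray_amber'):
    r=arm.spot_in(n,c); print(n,[(np.round(x['point']).astype(int).tolist(),round(x['score'],2)) for x in r[:3]])
E
```

```text
{'time': np.float64(0.0), 'joint_positions': array([-5.88, 24.94,  1.43, 90.19, -0.66, 64.97, -4.31]), 'dq': array([-0.06, -0.13, -0.08, -0.01, -0.04, -0.05, -0.  ]), 'joint_efforts': array([ 0.000e+00, -6.679e+01,  9.800e-01, -3.145e+01, -6.000e-02,
        4.000e-02,  0.000e+00]), 'position': array([ 6.2451e+02, -5.0000e-02,  2.2596e+02]), 'tool_rot': array([-1.7991e+02,  1.0000e-02,  8.9990e+01]), 'contact_force': array([0.09, 0.76, 0.1 ]), 'torque': array([ 0.05, -0.05, -0.02]), 'finger_gap': np.float64(92.11)}
scene [886. 483. 974.] [-0.26 -0.44 -0.86]
cork [([663, -359, 55], 0.71), ([590, -118, 46], 0.63), ([579, -243, 64], 0.6)]
vented_a []
tray [([539, -240, 6], 0.61), ([759, -176, 122], 0.42)]
jig [([579, 121, 23], 0.61)]
vee_left [([580, 215, 65], 0.62)]
jaw [([569, 48, 55], 0.9)]
jaw_pad [([563, 84, 50], 0.69)]
globe_a [([793, 194, 79], 0.75), ([777, 77, 76], 0.68), ([773, -45, 115], 0.45)]
roll [([706, 374, 219], 0.88)]
spray_amber [([760, -178, 118], 0.63)]
side [ 229. -730.  676.] [ 0.36  0.73 -0.59]
cork [([641, -380, 53], 0.95), ([752, 37, 63], 0.71), ([581, -149, 48], 0.68)]
vented_a [([425, -280, 60], 0.85), ([498, -273, 62], 0.76), ([766, 161, 64], 0.73)]
tray [([481, -279, 7], 0.76)]
jig [([553, 35, 22], 0.61), ([483, -278, 6], 0.37)]
vee_left [([758, -76, 104], 0.68), ([565, 202, 52], 0.59)]
jaw [([542, 26, 46], 0.9)]
jaw_pad []
globe_a [([769, 161, 65], 0.72), ([755, 33, 64], 0.63), ([423, -282, 58], 0.22)]
roll [([684, 345, 89], 0.95)]
spray_amber [([741, -207, 97], 0.66)]
wrist [626.  76. 384.] [ 0.   -0.28 -0.96]
cork [([594, -110, 37], 0.66), ([585, -208, 21], 0.63)]
vented_a [([507, -233, 9], 0.65)]
tray [([536, -217, 4], 0.69)]
jig [([565, 62, 18], 0.71)]
vee_left []
jaw [([558, 47, 59], 0.87)]
jaw_pad [([564, 82, 61], 0.94)]
globe_a [([758, 63, 79], 0.96), ([778, 137, 53], 0.55)]
roll []
spray_amber [([738, -164, 54], 0.93)]
```

View pics/all.png

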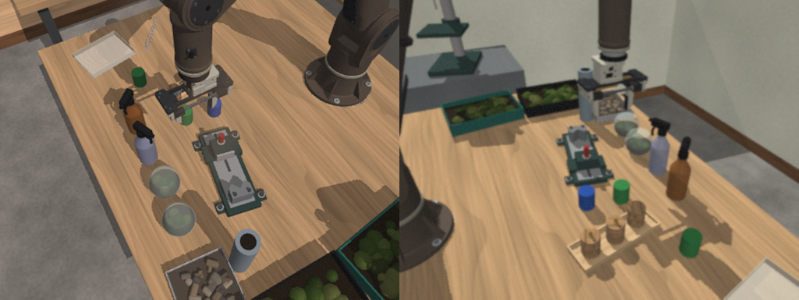

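View pics/w.png

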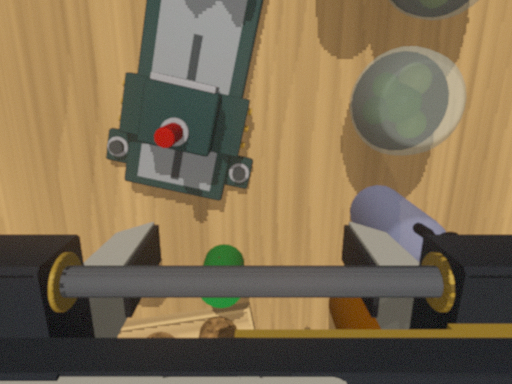

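The overview shows the jig along roughly +y (scene, about 230,170; side, about 583,155), with its V end at large y. The tray is at lower middle in the side view (about 615,235). A blue and several green look-alikes stand near it.

```bash
python3 - <<'E'
import cv2,numpy as np
a=cv2.imread('pics/a.png');b=cv2.imread('pics/b.png')
t=cv2.resize(b[245:350,205:345],(400,300),interpolation=cv2.INTER_CUBIC)
j=cv2.resize(b[150:255,190:330],(400,300),interpolation=cv2.INTER_CUBIC)
s=cv2.resize(a[155:290,230:360],(578,600),interpolation=cv2.INTER_CUBIC)
cv2.imwrite('pics/crop.png',np.hstack([np.vstack([t,j]),s])[:, :800])
E
```

```text
(no output)
```

View pics/crop.png

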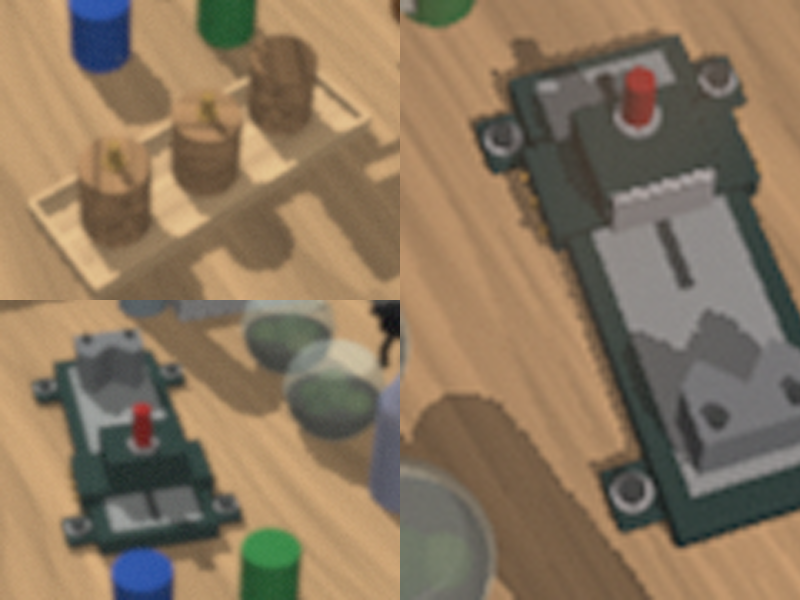

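Top-left shows the three stoppers. The right-hand one (largest x) has no tube, so it is the plain one, with its top centre near side pixel (304,262). The V opens toward the jaw (−y world).

```bash
python3 - <<'E'
from h import *
for uv in [(304,262.5),(277.5,284),(245.6,301)]: print(toz('side',uv,64).round(1))
o=arm.get_obs()
for uv,z in [((167,136),102),((126,180),20),((222,199),20),((118,147),15),((239,172),15)]: print(uv,toz('wrist',uv,z).round(1))
f=230+0; sx=578/130; sy=600/135
for uv,z in [((640,75),102),((755,348),65),((730,318),65)]:
  print('scene',toz('scene',(230+(uv[0]-400)/sx,155+uv[1]/sy),z).round(1))
E
```

```text
[ 584.2 -229.5   64. ]
[ 505.4 -257.7   64. ]
[ 430.3 -268.6   64. ]
(167, 136) [556.7  35.9 102. ]
(126, 180) [488.3 -23.9  20. ]
(222, 199) [593.3 -46.1  20. ]
(118, 147) [481.5  11.8  15. ]
(239, 172) [612.5 -16.2  15. ]
scene [551.7  33.8 102. ]
scene [575.9 189.1  65. ]
scene [577.6 168.   65. ]
```

```bash
python3 -m pendant '[{"offset":[-0.95,-0.16,0],"turn":0},{"offset":[-0.95,-0.16,0],"turn":0},{"offset":[-0.95,-0.16,0],"turn":0},{"offset":[-0.95,-0.16,0],"turn":0},{"offset":[-0.95,-0.16,0],"turn":0}]' -1 10
python3 -m pendant '[{"offset":[-0.95,-0.16,0],"turn":0},{"offset":[-0.95,-0.16,0],"turn":0},{"offset":[-0.95,-0.16,0],"turn":0},{"offset":[-0.95,-0.16,0],"turn":0},{"offset":[-0.95,-0.16,0],"turn":0}]'
```

```text
time: 2.15
position: [605.6, -116.7, 226.4]
tool_rot: [180.0, -0.2, 90.5]
contact_force: [0.4, -0.3, 0.2]
finger_gap: 91.8
time: 2.65
position: [585.6, -240.4, 226.3]
tool_rot: [179.9, -0.2, 90.5]
contact_force: [-0.1, 0.6, -0.3]
finger_gap: 92.1
```

```bash
python3 -m pendant '[{"offset":[0,0,0.4],"turn":0.95},{"offset":[0,0,0.4],"turn":0.95},{"offset":[0,0,0.4],"turn":0.95},{"offset":[0,0,0.4],"turn":0.95},{"offset":[0,0,0.4],"turn":0.95}]'
python3 -m pendant '[{"offset":[0,0,0],"turn":0.95},{"offset":[0,0,0],"turn":0.95},{"offset":[0,0,0],"turn":0.95},{"offset":[0,0,0],"turn":0.95},{"offset":[0,0,0],"turn":0}]'
python3 - <<'E'
from h import *
o=arm.get_obs();print(np.round(o['position'],1),np.round(o['tool_rot'],1),o['time'])
im=shot('wrist','w2')
for q in [(584,-230,64),(505,-258,64)]: print(proj('wrist',q,o).round())
E
```

```text
time: 3.15
position: [584.7, -248.1, 176.5]
tool_rot: [179.7, -0.0, 67.5]
contact_force: [-0.3, -0.2, 0.7]
finger_gap: 91.8
time: 3.65
position: [583.8, -247.5, 174.3]
tool_rot: [179.9, -0.0, 49.3]
contact_force: [1.1, -0.5, -0.5]
finger_gap: 91.8
[ 583.8 -247.5  174.3] [179.9  -0.   49.3] 3.65
[236. 167.]
[189. 250.]
```

View pics/w2.png

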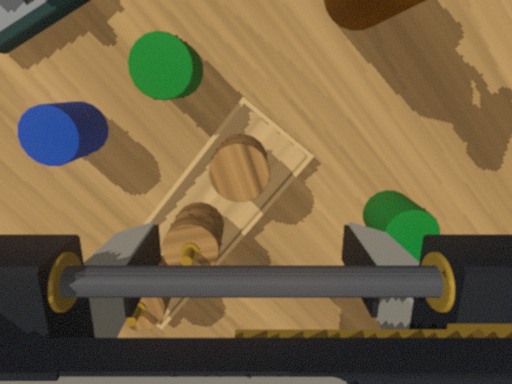

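The picture shows the plain stopper's flat top, no tube, at (239,168), as predicted. The vented neighbour is at about (195,230), and the green look-alikes are clear of the fingers.

```bash
cat >> h.py <<'E'
def need(X,o=None):
    o=o or arm.get_obs(); R=Ro.from_euler('xyz',o['tool_rot'],degrees=True).as_matrix()
    return (R.T@(np.array(X)-o['position'])/25).round(2)
E
python3 - <<'E'
from h import *
o=arm.get_obs();im=cv2.imread('pics/w2.png')
p=toz('wrist',(239,168),64,o);print(p,need([p[0],p[1],31]))
E
```

```text
[ 585.36241301 -231.8913662    64.        ] [ 0.51 -0.36  5.73]
```

```bash
python3 -m pendant '[{"offset":[0.25,-0.18,0.8],"turn":0},{"offset":[0.25,-0.18,0.8],"turn":0},{"offset":[0,0,0.7],"turn":0},{"offset":[0,0,0.7],"turn":0},{"offset":[0,0,0],"turn":0}]'
python3 - <<'E'
from h import *
print(need([585.4,-231.9,31]))
E
```

```text
time: 4.2
position: [586.5, -231.9, 98.3]
tool_rot: [179.8, -0.1, 50.2]
contact_force: [-0.9, -0.5, -0.3]
finger_gap: 92.0
[-0.03 -0.04  2.69]
```

```bash
python3 -m pendant '[{"offset":[-0.03,-0.04,0.8],"turn":0},{"offset":[0,0,0.8],"turn":0},{"offset":[0,0,0.8],"turn":0},{"offset":[0,0,0.3],"turn":0},{"offset":[0,0,0],"turn":0}]' 
python3 -m pendant '[{"offset":[0,0,0],"turn":0},{"offset":[0,0,0],"turn":0},{"offset":[0,0,0],"turn":0},{"offset":[0,0,0],"turn":0},{"offset":[0,0,0],"turn":0}]' 0.4 20
```

```text
time: 4.7
position: [588.6, -233.3, 33.4]
tool_rot: [179.5, -0.3, 50.6]
contact_force: [0.6, -0.1, 0.5]
finger_gap: 91.6
time: 5.2
position: [591.0, -234.3, 37.7]
tool_rot: [179.2, -0.4, 50.6]
contact_force: [-0.3, -0.2, -0.7]
finger_gap: 56.5
```

```bash
python3 - <<'E'
from h import *
print(need([585.4,-231.9,31]))
E
```

```text
[-0.07 -0.24  0.26]
```

```bash
python3 -m pendant '[{"offset":[-0.07,-0.1,0.2],"turn":0},{"offset":[0,-0.05,0.05],"turn":0},{"offset":[0,0,0.02],"turn":0},{"offset":[0,0,0.02],"turn":0},{"offset":[0,0,0.02],"turn":0}]' 0.6 20
python3 -m pendant '[{"offset":[0,0,-0.3],"turn":0},{"offset":[0,0,-0.8],"turn":0},{"offset":[0,0,-0.8],"turn":0},{"offset":[0,0,-0.8],"turn":0},{"offset":[0,0,-0.8],"turn":0}]'
```

```text
time: 5.7
position: [589.3, -234.4, 33.3]
tool_rot: [178.8, -0.6, 50.6]
contact_force: [-1.1, 1.2, 8.8]
finger_gap: 49.3
time: 6.2
position: [583.8, -233.0, 120.5]
tool_rot: [179.2, -0.4, 50.6]
contact_force: [1.2, -0.3, -0.6]
finger_gap: 49.8
```

```bash
python3 -m pendant '[{"offset":[0.3,0,-0.9],"turn":-1},{"offset":[0.6,0,-0.9],"turn":-1},{"offset":[0.9,0,-0.9],"turn":-1},{"offset":[0.9,0,-0.9],"turn":-1},{"offset":[0.9,0,-0.5],"turn":-1}]'
python3 -m pendant '[{"offset":[1,0,0],"turn":-0.9},{"offset":[1,0,0],"turn":0},{"offset":[1,0,0],"turn":0},{"offset":[1,0,0],"turn":0},{"offset":[1,0,0],"turn":0}]'
```

```text
time: 6.7
position: [622.5, -156.6, 229.2]
tool_rot: [179.1, 0.2, 73.8]
contact_force: [-0.2, 0.2, -1.8]
finger_gap: 49.7
time: 7.2
position: [650.0, -28.4, 228.0]
tool_rot: [179.1, 0.3, 78.5]
contact_force: [-0.3, -0.2, -0.6]
finger_gap: 49.6
```

```bash
python3 -m pendant '[{"offset":[0.6,-0.8,0],"turn":0},{"offset":[0.8,-0.9,0],"turn":0},{"offset":[0.8,-0.9,0],"turn":0},{"offset":[0.8,-0.9,0],"turn":0},{"offset":[0.8,-0.8,0],"turn":0}]'
python3 - <<'E'
from h import *
o=arm.get_obs();print(np.round(o['position'],1),np.round(o['tool_rot'],1),o['time'])
shot('wrist','w3')
import json;json.dump({k:np.array(v).tolist() for k,v in o.items()},open('o3.json','w'))
E
```

```text
time: 7.7
position: [558.5, 94.3, 219.4]
tool_rot: [179.5, 0.4, 78.9]
contact_force: [0.4, 1.0, 0.3]
finger_gap: 49.3
[558.5  94.3 219.4] [179.5   0.4  78.9] 7.7
```

View pics/w3.png

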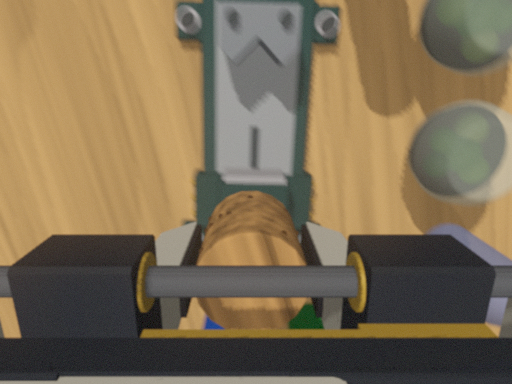

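The picture looks down on the jig: V apex at about (262,40), jaw pad at about (253,177), and the stopper held upright between the fingers. I need a closer crop of the V.

```bash
python3 - <<'E'
import cv2
b=cv2.imread('pics/w3.png')[0:195,165:350]
cv2.imwrite('pics/c3.png',cv2.resize(b,None,fx=3.07,fy=3.07,interpolation=cv2.INTER_CUBIC))
E
```

```text
(no output)
```

View pics/c3.png

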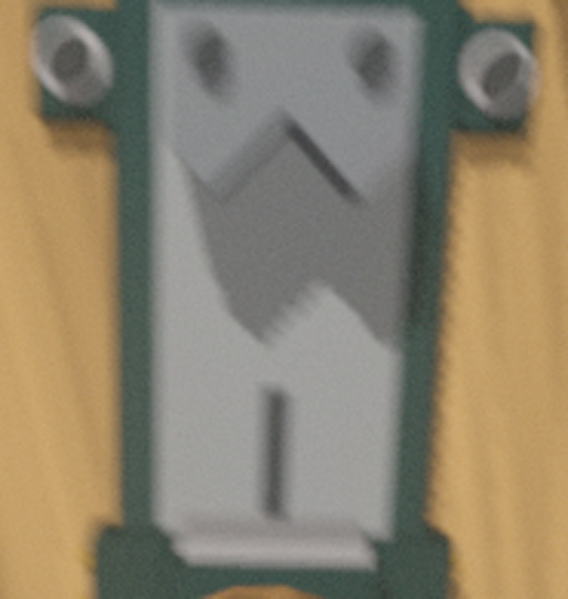

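```bash
python3 - <<'E'
from h import *
import json
o=json.load(open('o3.json'))
f=lambda u,v,z:toz('wrist',(165+u/3.07,v/3.07),z,o)
P={k:f(*a) for k,a in dict(apex=(283,108,65),tl=(213,193,65),tr=(361,198,65),L1=(152,300,20),L2=(152,515,20),R1=(405,300,20),R2=(394,515,20),s1=(275,392,20),s2=(272,518,20),pl=(172,545,59),pr=(377,545,59),e1=(75,60,20),e2=(497,70,20)).items()}
for k,v in P.items(): print(k,v.round(1))
a=lambda d:np.degrees(np.arctan2(d[1],d[0])).round(1)
print('L',a(P['L1']-P['L2']),'R',a(P['R1']-P['R2']),'slot',a(P['s1']-P['s2']),'tips',a(P['tl']-P['tr'])-90,'pad',a(P['pl']-P['pr'])-90, 'ears',a(P['e1']-P['e2'])-90)
print('apex from tipmid',a(P['apex']-(P['tl']+P['tr'])/2), np.linalg.norm(P['apex']-(P['tl']+P['tr'])/2),np.linalg.norm(P['tl']-P['tr']),np.linalg.norm(P['pl']-P['pr']))
m=(P['pl']+P['pr'])/2;d=P['apex']-m;print('apex from padmid',a(d),np.linalg.norm(d[:2]))
E
```

```text
apex [587.8 206.   65. ]
tl [564.6 188.2  65. ]
tr [604.8 179.   65. ]
L1 [537.  162.4  20. ]
L2 [520.9  91.8  20. ]
R1 [618.4 146.4  20. ]
R2 [603.4  75.4  20. ]
s1 [570.9 125.2  20. ]
s2 [561.6  82.6  20. ]
pl [530.5  89.8  59. ]
pr [593.3  77.2  59. ]
e1 [529.7 236.9  20. ]
e2 [657.2 209.1  20. ]
L 77.1 R 78.0 slot 77.7 tips 77.1 pad 78.69999999999999 ears 77.69999999999999
apex from tipmid 82.1 22.548588991289378 41.312105760395376 64.01842900252136
apex from padmid 78.0 125.16832294596549
```

```bash
cat >> h.py <<'E'
yaw=np.radians(77.7);u=np.array([np.cos(yaw),np.sin(yaw)]);n=np.array([u[1],-u[0]])
def jigst(o=None):
    o=o or arm.get_obs();p=np.array(o['position']);F=np.array(o['contact_force'])
    print('t',o['time'],'along-seat %.1f lat %.1f z %.1f'%(u@p[:2]-290.5,n@p[:2]-531.3,p[2]),'rot',np.round(o['tool_rot'],1),'Fu %.1f Fn %.1f Fz %.1f'%(u@F[:2],n@F[:2],F[2]),'gap %.1f'%o['finger_gap'])
E
python3 -m pendant '[{"offset":[0.4,0.05,0.8],"turn":0.2},{"offset":[0.4,0.05,0.9],"turn":0},{"offset":[0.4,0.05,0.9],"turn":0},{"offset":[0.3,0.05,0.9],"turn":0},{"offset":[0.1,0.03,0.9],"turn":0}]'
python3 -c "
from h import *
jigst()"
```

```text
time: 8.25
position: [567.5, 143.9, 105.4]
tool_rot: [179.6, 0.1, 78.9]
contact_force: [-0.2, -0.1, -0.2]
finger_gap: 49.9
t 8.25 along-seat -29.0 lat -7.5 z 105.4 rot [1.796e+02 1.000e-01 7.890e+01] Fu -0.1 Fn -0.2 Fz -0.2 gap 49.9
```

```bash
python3 -m pendant '[{"offset":[-0.2,0.12,0.6],"turn":0.2},{"offset":[-0.15,0.1,0.6],"turn":0.1},{"offset":[-0.1,0.08,0.4],"turn":0},{"offset":[0,0.05,0.1],"turn":0},{"offset":[0,0,0.02],"turn":0}]'
python3 -c "
from h import *
jigst()"
```

```text
time: 8.75
position: [568.9, 132.3, 54.1]
tool_rot: [-179.9, 0.4, 77.9]
contact_force: [-0.1, -0.1, -1.7]
finger_gap: 49.9
t 8.75 along-seat -40.0 lat -3.7 z 54.1 rot [-179.9    0.4   77.9] Fu -0.1 Fn -0.0 Fz -1.7 gap 49.9
```

```bash
python3 -m pendant '[{"offset":[0,0.1,0.08],"turn":0},{"offset":[0,0.1,0.08],"turn":0},{"offset":[0,0.05,0.06],"turn":0},{"offset":[0,0,0.04],"turn":0},{"offset":[0,0,0.04],"turn":0}]'
python3 -c "
from h import *
jigst()"
```

```text
time: 9.25
position: [577.1, 131.8, 48.9]
tool_rot: [179.9, 0.2, 77.9]
contact_force: [-4.5, -1.5, 10.4]
finger_gap: 49.6
t 9.25 along-seat -38.8 lat 4.5 z 48.9 rot [179.9   0.2  77.9] Fu -2.4 Fn -4.1 Fz 10.4 gap 49.6
```

```bash
python3 -m pendant '[{"offset":[0,-0.08,-0.04],"turn":0.03},{"offset":[0,-0.06,0],"turn":0},{"offset":[0,-0.02,0],"turn":0},{"offset":[0,0,0.01],"turn":0},{"offset":[0,0,0.01],"turn":0}]'
python3 -c "
from h import *
jigst()"
```

```text
time: 9.75
position: [573.1, 133.0, 50.0]
tool_rot: [179.9, 0.2, 77.8]
contact_force: [0.3, -0.6, -0.3]
finger_gap: 49.2
t 9.75 along-seat -38.4 lat 0.3 z 50.0 rot [179.9   0.2  77.8] Fu -0.5 Fn 0.5 Fz -0.3 gap 49.2
```

```bash
python3 -m pendant '[{"offset":[0.3,-0.01,0],"turn":0},{"offset":[0.3,0,0.01],"turn":0},{"offset":[0.25,0,0.01],"turn":0},{"offset":[0.1,0,0.01],"turn":0},{"offset":[0.02,0,0.01],"turn":0}]'
python3 -c "
from h import *
jigst()"
```

```text
time: 10.25
position: [578.8, 159.5, 49.0]
tool_rot: [179.8, 0.2, 77.8]
contact_force: [-1.1, -0.8, 6.0]
finger_gap: 49.5
t 10.25 along-seat -11.4 lat 0.2 z 49.0 rot [179.8   0.2  77.8] Fu -1.0 Fn -0.9 Fz 6.0 gap 49.5
```

```bash
python3 -m pendant '[{"offset":[0.06,0,-0.02],"turn":0},{"offset":[0.06,0,0],"turn":0},{"offset":[0.06,0,0],"turn":0},{"offset":[0.05,0,0],"turn":0},{"offset":[0.03,0,0.01],"turn":0}]' - 12
python3 -c "
from h import *
jigst()"
```

```text
time: 10.75
position: [580.0, 166.0, 49.0]
tool_rot: [179.9, 0.2, 77.8]
contact_force: [-1.3, -0.8, 4.4]
finger_gap: 49.5
t 10.75 along-seat -4.8 lat 0.0 z 49.0 rot [179.9   0.2  77.8] Fu -1.1 Fn -1.0 Fz 4.4 gap 49.5
```

```bash
python3 -m pendant '[{"offset":[0.03,0,-0.01],"turn":0},{"offset":[0.03,0,0],"turn":0},{"offset":[0.03,0,0],"turn":0},{"offset":[0.03,0,0],"turn":0},{"offset":[0.03,0,0],"turn":0}]'
python3 -c "
from h import *
jigst()"
```

```text
time: 11.25
position: [580.7, 169.7, 49.1]
tool_rot: [179.9, 0.2, 77.8]
contact_force: [-0.3, -0.0, 0.0]
finger_gap: 49.4
t 11.25 along-seat -1.0 lat -0.0 z 49.1 rot [179.9   0.2  77.8] Fu -0.1 Fn -0.3 Fz 0.0 gap 49.4
```

```bash
python3 -m pendant '[{"offset":[0.02,0,0],"turn":0},{"offset":[0.02,0,0],"turn":0},{"offset":[0.02,0,0],"turn":0},{"offset":[0.02,0,0],"turn":0},{"offset":[0.02,0,0],"turn":0}]'
python3 -c "
from h import *
jigst()"
```

```text
time: 11.75
position: [581.5, 171.9, 49.1]
tool_rot: [179.9, 0.2, 77.8]
contact_force: [-0.1, -2.0, 0.7]
finger_gap: 49.7
t 11.75 along-seat 1.4 lat 0.2 z 49.1 rot [179.9   0.2  77.8] Fu -2.0 Fn 0.3 Fz 0.7 gap 49.7
```

```bash
python3 -m pendant '[{"offset":[0.025,0,0],"turn":0},{"offset":[0.025,0,0],"turn":0},{"offset":[0.025,0,0],"turn":0},{"offset":[0.025,0,0],"turn":0},{"offset":[0.025,0,0],"turn":0}]'
python3 -c "
from h import *
jigst()"
```

```text
time: 12.25
position: [583.0, 172.9, 49.1]
tool_rot: [179.8, 0.3, 77.7]
contact_force: [0.8, -3.6, 1.2]
finger_gap: 49.5
t 12.25 along-seat 2.6 lat 1.4 z 49.1 rot [179.8   0.3  77.7] Fu -3.3 Fn 1.5 Fz 1.2 gap 49.5
```

```bash
python3 -m pendant '[{"offset":[0.025,0.02,0],"turn":0},{"offset":[0.025,0.02,0],"turn":0},{"offset":[0.025,0.01,0],"turn":0},{"offset":[0.03,0,0],"turn":0},{"offset":[0.03,0,0],"turn":0}]'
python3 -c "
from h import *
jigst()"
```

```text
time: 12.75
position: [583.7, 173.4, 49.1]
tool_rot: [179.9, 0.6, 77.6]
contact_force: [-0.8, -4.8, 2.2]
finger_gap: 49.8
t 12.75 along-seat 3.3 lat 2.1 z 49.1 rot [179.9   0.6  77.6] Fu -4.8 Fn 0.2 Fz 2.2 gap 49.8
```

```bash
python3 -m pendant '[{"offset":[0.036,0,0],"turn":0},{"offset":[0.038,0,0],"turn":0},{"offset":[0.04,0,0],"turn":0},{"offset":[0.04,0,0],"turn":0},{"offset":[0.04,0,0],"turn":0}]'
python3 -c "
from h import *
jigst()"
```

```text
time: 13.25
position: [583.7, 173.4, 49.0]
tool_rot: [-179.9, 0.9, 77.4]
contact_force: [-1.2, -6.3, 3.3]
finger_gap: 49.6
t 13.25 along-seat 3.3 lat 2.0 z 49.0 rot [-179.9    0.9   77.4] Fu -6.4 Fn 0.2 Fz 3.3 gap 49.6
```

```bash
python3 -m pendant '[{"offset":[0.042,0,-0.005],"turn":0},{"offset":[0.043,0,-0.005],"turn":0},{"offset":[0.043,0,0],"turn":0},{"offset":[0.043,0,0],"turn":0},{"offset":[0.043,0,0],"turn":0}]'
python3 -c "
from h import *
jigst()"
python3 -m pendant '[{"offset":[0.043,0,-0.005],"turn":0},{"offset":[0.043,0,0],"turn":0},{"offset":[0.043,0,0],"turn":0},{"offset":[0.043,0,0],"turn":0},{"offset":[0.043,0,0],"turn":0}]'
python3 -c "
from h import *
jigst()"
```

```text
time: 13.75
position: [583.7, 173.5, 49.0]
tool_rot: [-179.8, 1.3, 77.2]
contact_force: [-1.2, -5.8, 2.7]
finger_gap: 49.3
t 13.75 along-seat 3.3 lat 2.0 z 49.0 rot [-179.8    1.3   77.2] Fu -6.0 Fn 0.0 Fz 2.7 gap 49.3
time: 14.25
position: [583.7, 173.6, 49.0]
tool_rot: [-179.7, 1.7, 77.0]
contact_force: [-1.5, -5.3, 2.6]
finger_gap: 49.8
t 14.25 along-seat 3.4 lat 2.0 z 49.0 rot [-179.7    1.7   77. ] Fu -5.5 Fn -0.3 Fz 2.6 gap 49.8
```

```bash
python3 -m pendant '[{"offset":[0.048,0,-0.008],"turn":0},{"offset":[0.052,0,-0.004],"turn":0},{"offset":[0.054,0,0],"turn":0},{"offset":[0.054,0,0],"turn":0},{"offset":[0.054,0,0],"turn":0}]'
python3 -c "
from h import *
jigst()"
```

```text
time: 14.75
position: [583.7, 173.7, 48.9]
tool_rot: [-179.5, 2.2, 76.8]
contact_force: [-2.2, -6.5, 3.4]
finger_gap: 49.9
t 14.75 along-seat 3.5 lat 2.0 z 48.9 rot [-179.5    2.2   76.8] Fu -6.8 Fn -0.8 Fz 3.4 gap 49.9
```

```bash
python3 -m pendant '[{"offset":[0.054,-0.006,-0.008],"turn":0},{"offset":[0.054,-0.006,0],"turn":0},{"offset":[0.054,-0.006,0],"turn":0},{"offset":[0.054,-0.006,0],"turn":0},{"offset":[0.054,-0.006,0],"turn":0}]'
python3 -c "
from h import *
jigst()"
```

```text
time: 15.25
position: [583.7, 173.8, 48.8]
tool_rot: [-179.5, 2.7, 76.5]
contact_force: [-1.1, -7.5, 4.1]
finger_gap: 49.9
t 15.25 along-seat 3.6 lat 2.0 z 48.8 rot [-179.5    2.7   76.5] Fu -7.5 Fn 0.5 Fz 4.1 gap 49.9
```

```bash
python3 -m pendant '[{"offset":[0,0,0],"turn":0},{"offset":[0,0,0],"turn":0},{"offset":[0,0,0],"turn":0},{"offset":[0,0,0],"turn":0},{"offset":[0,0,0],"turn":0}]' -1
python3 -m pendant '[{"offset":[0,0,-0.3],"turn":0},{"offset":[0,0,-0.7],"turn":0},{"offset":[0,0,-0.9],"turn":0},{"offset":[0,0,-1],"turn":0},{"offset":[0,0,-1],"turn":0}]'
python3 -c "
from h import *
jigst()"
```

```text
time: 15.75
position: [583.2, 177.3, 48.7]
tool_rot: [-179.4, 2.5, 76.7]
contact_force: [0.6, -0.2, 0.1]
finger_gap: 84.9
time: 16.25
position: [582.7, 181.0, 147.4]
tool_rot: [-179.0, 2.7, 76.7]
contact_force: [-0.3, 0.8, -0.6]
finger_gap: 91.9
t 16.25 along-seat 10.5 lat -0.6 z 147.4 rot [-179.     2.7   76.7] Fu 0.7 Fn -0.5 Fz -0.6 gap 91.9
```

```bash
python3 -m pendant '[{"offset":[-0.7,0,-0.8],"turn":0},{"offset":[-1,0,-0.8],"turn":0},{"offset":[-1,0,-0.6],"turn":0},{"offset":[-1,0,-0.4],"turn":-0.1},{"offset":[-1,0,0],"turn":-0.1}]'
python3 -m pendant '[{"offset":[-1,0,0],"turn":0},{"offset":[-0.5,0,0],"turn":0},{"offset":[0,0,0],"turn":0},{"offset":[0,0,0],"turn":0},{"offset":[0,0,0],"turn":0}]'
python3 - <<'E'
from h import *
o=arm.get_obs();jigst(o)
shot('wrist','w4')
import json;json.dump({k:np.array(v).tolist() for k,v in o.items()},open('o4.json','w'))
E
```

```text
time: 16.75
position: [559.3, 72.1, 227.3]
tool_rot: [-179.4, 2.2, 78.1]
contact_force: [0.3, 0.7, 0.1]
finger_gap: 91.6
time: 17.25
position: [551.4, 32.5, 231.8]
tool_rot: [-179.6, 2.1, 77.9]
contact_force: [-0.6, 0.1, -0.6]
finger_gap: 91.6
t 17.25 along-seat -141.2 lat 0.5 z 231.8 rot [-179.6    2.1   77.9] Fu 0.0 Fn -0.6 Fz -0.6 gap 91.6
```

View pics/w4.png

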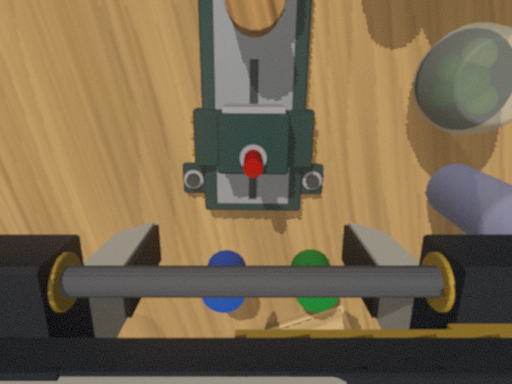

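The picture shows the stopper standing in the V at (255,5). The red handle's top is at (253,167), and nothing has been disturbed.

```bash
python3 - <<'E'
from h import *
import json
o=json.load(open('o4.json'))
for uv,z in [((253,168),102),((254,154),62),((227,110),59),((285,110),59)]:
  p=toz('wrist',uv,z,o); print(uv,'along %.1f lat %.1f'%(u@p[:2]-290.5,n@p[:2]-531.3),need([p[0],p[1],65]))
E
```

```text
(253, 168) along -138.2 lat 2.0 [0.36 0.11 6.66]
(254, 154) along -135.2 lat 3.0 [0.47 0.15 6.66]
(227, 110) along -93.9 lat -22.5 [ 2.13 -0.87  6.6 ]
(285, 110) along -93.7 lat 31.8 [2.13 1.31 6.59]
```

```bash
python3 -m pendant '[{"offset":[0.06,0.04,0.8],"turn":0},{"offset":[0.06,0.04,0.9],"turn":0},{"offset":[0.05,0,0.9],"turn":0},{"offset":[0,0,0.9],"turn":0},{"offset":[0,0,0.5],"turn":0}]'
python3 -c "
from h import *
jigst()"
```

```text
time: 17.8
position: [555.5, 40.5, 129.5]
tool_rot: [-179.8, 1.9, 78.4]
contact_force: [-0.0, 0.0, -0.2]
finger_gap: 91.9
t 17.8 along-seat -132.6 lat 2.8 z 129.5 rot [-179.8    1.9   78.4] Fu 0.0 Fn -0.0 Fz -0.2 gap 91.9
```

```bash
python3 -m pendant '[{"offset":[-0.1,0,0.7],"turn":0.1},{"offset":[-0.08,0,0.7],"turn":0},{"offset":[-0.04,0,0.6],"turn":0},{"offset":[0,0,0.2],"turn":0},{"offset":[0,0,0],"turn":0}]'
python3 -c "
from h import *
jigst()"
```

```text
time: 18.3
position: [554.0, 37.7, 70.9]
tool_rot: [-179.7, 1.9, 78.3]
contact_force: [0.1, -0.1, 0.3]
finger_gap: 92.1
t 18.3 along-seat -135.7 lat 1.9 z 70.9 rot [-179.7    1.9   78.3] Fu -0.1 Fn 0.1 Fz 0.3 gap 92.1
```

```bash
python3 -m pendant '[{"offset":[-0.06,0,0.02],"turn":0},{"offset":[-0.03,0,0],"turn":0},{"offset":[0,0,0],"turn":0},{"offset":[0,0,0],"turn":0},{"offset":[0,0,0],"turn":0}]' 0.65 25
python3 -m pendant '[{"offset":[0,0,0],"turn":0},{"offset":[0,0,0],"turn":0},{"offset":[0,0,0],"turn":0},{"offset":[0,0,0],"turn":0},{"offset":[0,0,0],"turn":0}]' 1 25
python3 -c "
from h import *
jigst()"
```

```text
time: 18.8
position: [555.5, 36.4, 73.3]
tool_rot: [-179.9, 1.8, 78.3]
contact_force: [-0.1, -0.3, -0.0]
finger_gap: 56.5
time: 19.3
position: [553.0, 36.9, 73.2]
tool_rot: [-179.6, 1.8, 78.4]
contact_force: [-4.7, 0.8, 8.9]
finger_gap: 17.2
t 19.3 along-seat -136.7 lat 1.2 z 73.2 rot [-179.6    1.8   78.4] Fu -0.2 Fn -4.8 Fz 8.9 gap 17.2
```

```bash
python3 -m pendant '[{"offset":[0.15,-0.02,-0.03],"turn":0},{"offset":[0.25,0,0],"turn":0},{"offset":[0.3,0,0],"turn":0},{"offset":[0.3,0,0],"turn":0},{"offset":[0.2,0,0],"turn":0}]'
python3 -c "
from h import *
jigst()"
```

```text
time: 19.8
position: [556.7, 53.7, 73.3]
tool_rot: [-179.5, 2.6, 77.8]
contact_force: [-3.3, -8.2, 4.9]
finger_gap: 17.5
t 19.8 along-seat -119.5 lat 1.2 z 73.3 rot [-179.5    2.6   77.8] Fu -8.8 Fn -1.5 Fz 4.9 gap 17.5
```

```bash
python3 -m pendant '[{"offset":[0.3,0,0],"turn":0},{"offset":[0.3,0,0],"turn":0},{"offset":[0.3,0,0],"turn":0},{"offset":[0.3,0,0],"turn":0},{"offset":[0.2,0,0],"turn":0}]'
python3 -c "
from h import *
jigst()"
```

```text
time: 20.3
position: [561.6, 75.3, 73.1]
tool_rot: [-179.4, 3.5, 77.2]
contact_force: [-3.1, -7.1, 6.3]
finger_gap: 17.6
t 20.3 along-seat -97.3 lat 1.3 z 73.1 rot [-179.4    3.5   77.2] Fu -7.6 Fn -1.5 Fz 6.3 gap 17.6
```

```bash
python3 -m pendant '[{"offset":[0.25,0,-0.02],"turn":0},{"offset":[0.25,0,-0.01],"turn":0},{"offset":[0.2,0,0],"turn":0},{"offset":[0.15,0,0],"turn":0},{"offset":[0.1,0,0],"turn":0}]'
python3 -c "
from h import *
jigst()"
```

```text
time: 20.8
position: [563.9, 86.0, 73.1]
tool_rot: [-179.2, 4.4, 76.7]
contact_force: [-3.5, -5.9, 4.6]
finger_gap: 17.5
t 20.8 along-seat -86.4 lat 1.4 z 73.1 rot [-179.2    4.4   76.7] Fu -6.6 Fn -2.2 Fz 4.6 gap 17.5
```

```bash
python3 -m pendant '[{"offset":[0.12,0,0],"turn":0},{"offset":[0.12,0,0],"turn":0},{"offset":[0.12,0,0],"turn":0},{"offset":[0.12,0,0],"turn":0},{"offset":[0.12,0,0],"turn":0}]'
python3 -c "
from h import *
jigst()"
```

```text
time: 21.3
position: [564.2, 87.2, 73.0]
tool_rot: [-178.9, 5.3, 76.1]
contact_force: [-4.8, -7.8, 7.2]
finger_gap: 17.1
t 21.3 along-seat -85.1 lat 1.4 z 73.0 rot [-178.9    5.3   76.1] Fu -8.7 Fn -3.0 Fz 7.2 gap 17.1
```

```bash
python3 -m pendant '[{"offset":[0.2,0.01,-0.02],"turn":0},{"offset":[0.2,0.01,0],"turn":0},{"offset":[0.2,0,0],"turn":0},{"offset":[0.18,0,0],"turn":0},{"offset":[0.14,0,0],"turn":0}]'
python3 -c "
from h import *
jigst()"
```

```text
time: 21.8
position: [566.1, 96.0, 72.9]
tool_rot: [-178.6, 6.3, 75.5]
contact_force: [-4.6, -8.1, 6.6]
finger_gap: 17.4
t 21.8 along-seat -76.1 lat 1.3 z 72.9 rot [-178.6    6.3   75.5] Fu -8.9 Fn -2.7 Fz 6.6 gap 17.4
```

```bash
python3 -m pendant '[{"offset":[0.16,0.02,-0.02],"turn":0},{"offset":[0.16,0.02,-0.01],"turn":0},{"offset":[0.14,0.01,0],"turn":0},{"offset":[0.14,0,0],"turn":0},{"offset":[0.13,0,0],"turn":0}]'
python3 -c "
from h import *
jigst()"
```

```text
time: 22.3
position: [566.6, 98.5, 72.8]
tool_rot: [-178.2, 7.5, 75.0]
contact_force: [-4.3, -8.9, 7.9]
finger_gap: 17.7
t 22.3 along-seat -73.6 lat 1.3 z 72.8 rot [-178.2    7.5   75. ] Fu -9.6 Fn -2.3 Fz 7.9 gap 17.7
```

```bash
python3 -m pendant '[{"offset":[0.16,0,-0.02],"turn":-0.1},{"offset":[0.15,0,-0.01],"turn":-0.1},{"offset":[0.15,0,0],"turn":0},{"offset":[0.15,0,0],"turn":0},{"offset":[0.15,0,0],"turn":0}]'
python3 -c "
from h import *
jigst();print(np.round(arm.get_obs()['joint_positions']))"
```

```text
time: 22.8
position: [566.4, 98.4, 72.7]
tool_rot: [-177.8, 8.9, 75.3]
contact_force: [-6.0, -9.2, 9.4]
finger_gap: 17.5
t 22.8 along-seat -73.7 lat 1.2 z 72.7 rot [-177.8    8.9   75.3] Fu -10.3 Fn -3.9 Fz 9.4 gap 17.5
[-25.  33.   8. 102.   2.  52. -34.]
```

```bash
python3 - <<'E'
from h import *
w=shot('wrist','w5');s=arm.camera('scene');b=arm.camera('side')
s=cv2.resize(s[150:300,220:370],(384,384));
cv2.imwrite('pics/m5.png',cv2.cvtColor(cv2.resize(np.hstack([w,s]),None,fx=.89,fy=.89),cv2.COLOR_RGB2BGR));jigst()
E
```

```text
t 22.95 along-seat -73.6 lat 1.2 z 72.7 rot [-177.8    8.9   75.3] Fu -10.1 Fn -3.0 Fz 9.8 gap 17.5
```

View pics/m5.png

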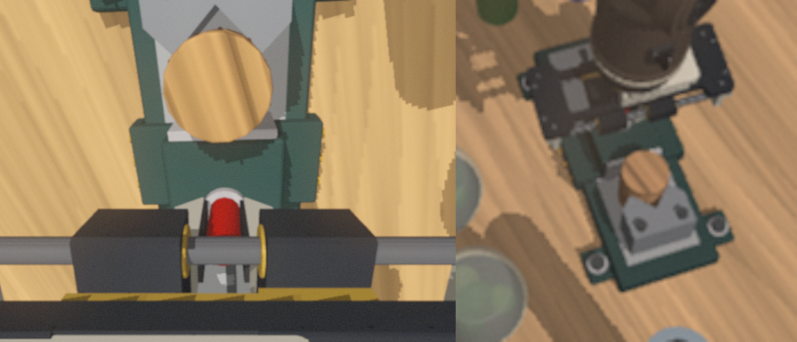

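The picture shows the jaw plate up against the stopper and the stopper in the V, so the stall is first contact. I'll now ramp the push on the handle to about 15 N.

```bash
python3 -m pendant '[{"offset":[0.16,0,-0.01],"turn":0},{"offset":[0.17,0,-0.01],"turn":0},{"offset":[0.18,0,0],"turn":0},{"offset":[0.19,0,0],"turn":0},{"offset":[0.2,0,0],"turn":0}]'
python3 -c "
from h import *
jigst()"
```

```text
time: 23.45
position: [566.4, 98.6, 72.5]
tool_rot: [-177.4, 10.5, 74.5]
contact_force: [-7.8, -10.9, 13.5]
finger_gap: 17.6
t 23.45 along-seat -73.5 lat 1.1 z 72.5 rot [-177.4   10.5   74.5] Fu -12.3 Fn -5.3 Fz 13.5 gap 17.6
```

```bash
python3 -m pendant '[{"offset":[0.22,-0.02,-0.04],"turn":0},{"offset":[0.23,-0.02,-0.04],"turn":0},{"offset":[0.24,-0.02,-0.04],"turn":0},{"offset":[0.24,-0.02,-0.04],"turn":0},{"offset":[0.24,-0.02,-0.04],"turn":0}]'
python3 -c "
from h import *
jigst()"
```

```text
time: 23.95
position: [566.4, 98.7, 72.4]
tool_rot: [-177.1, 12.7, 73.4]
contact_force: [-4.9, -13.9, 7.9]
finger_gap: 17.5
t 23.95 along-seat -73.4 lat 1.1 z 72.4 rot [-177.1   12.7   73.4] Fu -14.7 Fn -1.8 Fz 7.9 gap 17.5
```

```bash
python3 -m pendant '[{"offset":[0.12,0,-0.02],"turn":0},{"offset":[0.04,0,0],"turn":0},{"offset":[0,0,0],"turn":0},{"offset":[0,0,0],"turn":0},{"offset":[0,0,0],"turn":0}]' -1
python3 -c "
from h import *
jigst()"
```

```text
time: 24.45
position: [567.4, 102.0, 71.6]
tool_rot: [-177.1, 12.8, 73.4]
contact_force: [0.1, -0.2, -0.2]
finger_gap: 53.2
t 24.45 along-seat -70.0 lat 1.3 z 71.6 rot [-177.1   12.8   73.4] Fu -0.1 Fn 0.1 Fz -0.2 gap 53.2
```

```bash
python3 -m pendant '[{"offset":[0,0,0],"turn":0},{"offset":[0,0,-0.3],"turn":0},{"offset":[0,0,-0.6],"turn":0},{"offset":[0,0,-0.8],"turn":0},{"offset":[0,0,-0.8],"turn":0}]' -1
python3 -m pendant '[{"offset":[0,0,-0.8],"turn":0},{"offset":[0,0,-0.8],"turn":0},{"offset":[-0.5,0,-0.5],"turn":0},{"offset":[0,0,0],"turn":0},{"offset":[0,0,0],"turn":0}]'
python3 - <<'E'
from h import *
w=shot('wrist','w6');s=arm.camera('scene');b=arm.camera('side')
s=cv2.resize(s[150:300,220:370],(384,384));
cv2.imwrite('pics/m6.png',cv2.cvtColor(cv2.resize(np.hstack([w,s]),None,fx=.89,fy=.89),cv2.COLOR_RGB2BGR));jigst()
E
```

```text
time: 24.95
position: [572.8, 114.6, 133.3]
tool_rot: [-176.9, 12.9, 73.4]
contact_force: [-0.9, -0.1, 0.1]
finger_gap: 90.6
time: 25.45
position: [576.8, 113.8, 193.9]
tool_rot: [-177.1, 12.7, 73.4]
contact_force: [-0.1, -0.4, -0.8]
finger_gap: 91.9
t 25.6 along-seat -56.6 lat 7.8 z 193.2 rot [-177.1   12.8   73.4] Fu 0.4 Fn 0.0 Fz -0.2 gap 92.1
```

View pics/m6.png

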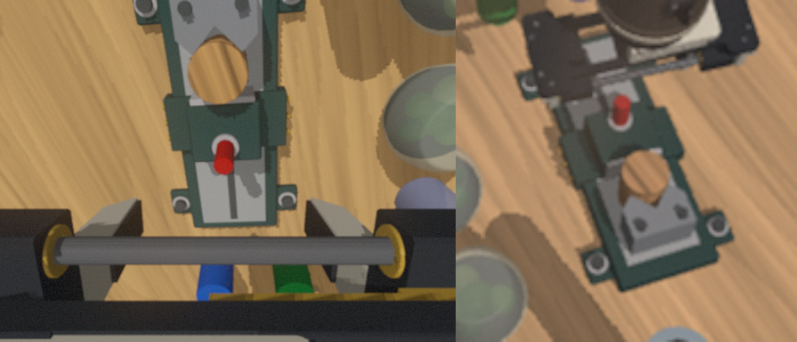

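The stopper stands between jaw and V, the gripper is clear, and nothing else has moved, so I'm handing in.

```bash
python3 -c "
from h import *
print(arm.hand_in());jigst()"
```

```text
the job is handed in; nothing more can be done
None
the job is handed in; nothing more can be done
```

The plain stopper is out of the tray, standing in the V with the jaw closed up against it. I handed in at about 25.6 s of the 70 s; the interface gives no verdict.

- **Pushed into the V:** I gripped the stopper across the jig and pushed with about 5.5–7.5 N for about 2 s. It touched the +y face first. I shifted the gripper about 2 mm towards −y, after which the sideways force stayed within 0.8 N. That works out at roughly 3.4–5 N per face.
- **Nipped by the jaw:** The handle slid at about 7–9.5 N and stopped on the stopper. I then raised the push to 14.7 N, which puts about 5–7 N on the stopper. I opened the fingers and backed off.

**Last checks:** The last pictures show the stopper between jaw and V with the jaw in place, and the jig and bystanders in view looking unmoved. The gripper is clear and its contact force is near zero.

**Not confirmed:**
- The nip that remains after letting go comes from the handle force less the sliding friction; I could not measure it directly.
- The tool tilted under the pushes and was never corrected. It reached about 2.7° while holding the stopper, close to the 3.4° upright limit if the stopper leaned with it. It reached about 13° on the handle.
- I did not look at the finished stoppers in the tray again after lifting the plain one out.

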